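Clamp the carton stack

TASK

Clamp the stack of flat cartons in the blue clamp: first lay the steel bar across its two notched supports, grip up and centred, so that it lies flat in both notches, and let go of it. Then flip the red safety catch fully open by pressing its paddle down, and after that pull the black-knobbed lever towards the front of the clamp until its rubber foot presses firmly on the bar. Finish while holding the lever there with the gripper, because it springs back when released, and leave the dish, the cup and the bundle of ties where they are.

Things in the scene. Friction and masses are not known exactly. Their poses are not given: they have to be found in the camera images.
- clamp: The clamp, fixed to the table: blue bed plate 200 x 320 x 12 mm with two aluminium notched supports, a stack of flat cartons between them and, at its left rear, a spring lever with a red catch. Origin: under the bed, below the middle between the notches. x runs front to back (the front faces the robot), y to the left, z up. The bed spans x -95 to +105 mm, y -160 to +160 mm.
- seat (a point): Point midway between the two notches, on the level of their floors, 50 mm above the table; axes as the clamp's. Supports at y -130 and +130 mm, 20 mm thick; notches 29 mm wide in x with flared mouths, cheeks end 74 mm above the table. Carton stack (y -100 to +100 mm) ends 2 mm below the floors. Bar seated: its origin here, its y axis along this y, either way round.
- bar: Loose steel clamp bar, 300 mm long (y), 24 mm wide (x), 14 mm thick, 0.2 to 0.4 kg, with a black grip rib on its middle: 16 mm wide (x), 60 mm long (y), its top 46 mm above the bar's underside. Same end for end. Origin: centre of the underside; z up through the rib. Lies on the table right of the clamp, pointing roughly away from the robot.
- catch (a joint): Red safety catch, a rocker about the clamp's x, rad. 0: guarding, its arm bars the front of the lever's stem and blocks it after slight play. Grows as the outer paddle is pressed down and the arm swings up; 1.15: fully open (stop). Frees the stem at about 0.9; friction (1.5 N at the paddle) keeps it where left. Open, its arm's tip is 180 mm above the table, 25 mm left of the stem's middle.
- catch_paddle (a point): Centre of the upper face of the catch's red ribbed paddle (30 x 34 mm, 6 mm thick), 69 mm to the left of the pivot. The paddle slopes up outwards by 25 degrees when guarding, down outwards by 41 degrees when fully open; this point goes from 152 to about 76 mm above the table. Press it down from above.
- catch_hinge (a point): Pivot of the catch, on the clamp: x +76, y +135, z 120 mm in the clamp's frame; its axis runs along the clamp's x.
- lever_turn (a joint): Clamp lever about the clamp's y, rad. 0: rest, leaning back 0.45 rad from upright. Grows as the knob is pulled to the clamp's front (-x); with the bar seated the foot meets it at about 1.0 (lever leaning forward 0.55 rad) and stops; without the bar it goes on to 1.25. A spring returns it: 2 N at the knob at 0, 6 N at 1.0; pulled with 12 to 16 N it presses the bar firmly.
- lever_knob (a point): Centre of the lever's black ball knob, 30 mm across, 160 mm from the hinge; 218 mm above the table at rest, up to 234 mm on the way, 210 mm when clamped, 153 mm nearer the front. Nothing stands beside the knob at its height. Pinch it from above or hook behind it.
- lever_foot (a point): Centre of the lever's black rubber foot, a roller 20 mm across and 22 mm long, on the lever's forward arm (70 mm). It comes down on the bar 85 mm left of the seat point; at rest it is raised and drawn back, clear of the bar's way into the notches.
- lever: The lever: 14 mm steel stem with a black ball knob, and a short forward arm with a black rubber foot. Origin: on its hinge, x +70, y +85, z 74 mm in the clamp's frame; its axis runs along the clamp's y.
- dish: Bystander, loose: small white dish of broken golden cookies, 108 mm across, 35 mm high, behind the clamp. Origin: centre of its underside.
- cup: Bystander, loose: small clear measuring cup, 50 mm across, 36 mm high, left of the clamp. Origin: centre of its underside.
- ties: Bystander, loose: bundle of gold bag ties, 96 mm long (y), 14 mm thick, behind the clamp's right end. Origin: centre of its underside.

How it is judged:
By the outcome, as a careful person would: the job done as asked, in the order asked, and still so for the second after the job is handed in, while the arm keeps its last pose, push and grip.
It also fails if it takes over 61 s, if anything falls off the work surface, if the arm or the gripper's body presses on something with over 40 N, if the wrist force passes 120 N, or if a joint passes its speed limit or range.

ROBOT

A 6-joint arm with a two-finger parallel gripper is mounted at the origin on a cart in front of the work surface, level with it; the furniture and walls round the work are solid. World frame = base frame: x ahead of the robot, y to its left, z up, the work surface at z = 0. Lengths are in mm, angles in rad, forces in N, time in s.
With the tool pointing down it reaches from about 400 to 925 mm from the base axis. Payload 12.5 kg.
Tool frame: the origin (TCP) lies midway between the tips of the shut fingers; the grasp point (between the pads) lies 19 mm behind it; z points along the fingers, y is the direction in which the jaws open and shut (so a half turn about z gives the same grasp; the last joint's range is limited). The gripper opens to 95 mm and grips with 3 to 60 N. Pads are 20 mm wide; open, the fingers measure 119 mm over their backs; the gripper's body (75 mm by 180 mm) begins 59 mm behind the grasp point.
Start: joints at [-1.346, 0.491, 1.559, -0, 1.092, -0.106], TCP at [203.023, -591.125, 214.661] pointing down, gripper open.
Joint ranges: [-3.1, 3.1], [-0.84, 2.19], [0.05, 2.79], [-1.13, 4.28], [0.06, 2.93], [-2.69, 2.69]. Speed limits (rad/s): [2.22, 2.22, 2.79, 3.14, 3.14, 3.14].

INTERFACE

Orientations are given as [roll, pitch, yaw] about the fixed x, y, z axes, in that order (R = Rz(yaw) Ry(pitch) Rx(roll)).
In Python, from cell import env gives the robot as it stands.
- The arm moves only by the tool drive_tool, never from a script. Its argument "increments" is a list of rows, each a list of 2 entries, a list of its own where there are three numbers: the shift along the tool's x, y, z as a fraction of full scale, then the turn, a rotation vector about the tool's x, y, z as a fraction of full scale. In form: [[[x, y, z], [ax, ay, az]], ...]. A call has 1 to 5 rows; each row shifts and turns the commanded pose from where the row before left it, along the tool's axes as they then stand; what a row does not reach is not made up. Full scale, the value 1, is 30 mm for a shift and 0.08 rad for a turn. A row lasts 1/12 s, in which the tool goes at most 41.7 mm and 7.16 degrees, less where a joint would pass 70% of its speed; a pose out of reach is approached as far as the arm can. A call with a number of a shift or a turn outside -1 to 1 is refused whole. A call with a gripper value outside its range is refused whole. "jaw" is the opening, from -1 (shut) to 1 (fully open), so that 0 is half open, set as the call begins (left out, the last holds). The fingers move at their own pace and stop on an object; the grip force is fixed at half the most. Time passes only in rows, so rows that do not move let the fingers close. It gives the time, the measured TCP pose, the force and the opening at its end, in the units of the state.
- env.state(): the state, without advancing time (a new reading comes with each control period).
- env.read_camera(name): name is "side" or "top" or "wrist"; returns a dict with "pixels" (400x640x3 uint8, blue, green, red), "vertical_fov" (degrees; the focal length in pixels is half the picture's height over the tangent of half this angle, whatever the lens; pixels are square), "cx", "cy" (the principal point, pixels), "k1" (the pictures are not rectified: a ray, as slopes to the right and down, at radius r is drawn at 1 + k1 r^2 times it, then the intrinsics apply), "world_to_cam" (4x4, takes a point from world to camera coordinates). Camera axes: x right, y down, z forward; pixel columns grow to the right and rows downward; lengths in mm; the calibration is good to about 2 mm. A picture is of the moment at which its call begins. There is no depth.
- env.job_done(): hands the job in, once; it reports no verdict.
Trained networks look in a picture, given as the dict that the camera call returned (one of the last four; its "shot" number tells which), for a name from the list of things; names that differ only in an ending like _2 or _b are one class to them, and where a whole thing is asked for, a point or a joint stands for the part that bears it (a point fixed in the world has none). Each returns a list of dicts, best first, with "score" (0 to 1); they miss things now and then, are a little off and sometimes report something else, mostly with a low value. They report only what shows in the picture. A call takes as long as a camera call.
- env.boxes_of(target, picture): "point" ([x, y, z] in mm, in world coordinates, good to about 4 mm: the middle of the surface that is visible of it).
- env.tip_of(target, picture): "point" ([x, y, z] in mm, in world coordinates, good to about 4 mm: a listed point, or the origin of a listed thing).
The state is a dict: "t": time; "joints": joint angles; "qvel": joint speeds; "tau": joint torques, N m; "eef_pos": TCP position; "tcp_rot": TCP orientation; "ft_force": force on the tool from outside, world axes, zero at the start; "moment": the same for the moment, N m; "opening": opening from 0.0 (shut) to 1.0 (fully open).
Only numpy, scipy, OpenCV 4.12 (cv2) and the standard library are available. Lean on these libraries where they do the work, as an engineer would, in place of code of your own. Each camera call takes 0.05 s, during which the arm holds its last target.

## Working session

There is one attempt and no reset: what is moved stays moved. The work goes in short steps, Python scripts to look and compute and a tool call to move; the robot and the scene stay as the last step left them, time stands still between calls to the robot, and variables do not carry over. Pictures are saved under pics/ and viewed, and the job is handed in when it is done.

Besides the shell and the picture viewer there is one more tool, called after "Emit:" as a command line: name --argument value ..., lists and objects as JSON in quotes. drive_tool: Moves the arm, as the interface text tells. Its arguments: {"type":"object","properties":{"increments":{"type":"array","items":{"type":"array"}},"jaw":{"type":"number"}},"required":["increments"]}

```bash
ls; mkdir -p pics; cat > h.py <<'E'
import numpy as np, cv2
from cell import env
from scipy.spatial.transform import Rotation as R
def snap(n,fn):
    p=env.read_camera(n); cv2.imwrite('pics/'+fn,p['pixels']); return p
def proj(p,X):
    M=np.array(p['world_to_cam']); X=np.asarray(X,float)
    c=M[:3,:3]@X+M[:3,3]; f=200/np.tan(np.radians(p['vertical_fov'])/2)
    s=c[:2]/c[2]; s=s*(1+p['k1']*(s@s)); return s*f+[p['cx'],p['cy']]
def ray(p,uv):
    M=np.array(p['world_to_cam']); f=200/np.tan(np.radians(p['vertical_fov'])/2)
    d=(np.array(uv,float)-[p['cx'],p['cy']])/f; s=d.copy()
    for _ in range(30): s=d/(1+p['k1']*(s@s))
    C=-M[:3,:3].T@M[:3,3]; return C, M[:3,:3].T@np.array([s[0],s[1],1])
def atz(p,uv,z):
    C,d=ray(p,uv); return C+d*(z-C[2])/d[2]
def st():
    s=env.state(); print('t',round(s['t'],2),'pos',np.round(s['eef_pos'],1),'rot',np.round(s['tcp_rot'],3),'F',np.round(s['ft_force'],1),'op',round(s['opening'],3),'q',np.round(s['joints'],3)); return s
E
python3 - <<'E'
from h import *
s=st()
for n in ['top','side']:
    p=snap(n,n+'0.png'); print(n,p['k1'],p['cx'],p['cy'],-np.array(p['world_to_cam'])[:3,:3].T@np.array(p['world_to_cam'])[:3,3])
    for t in ['clamp','seat','bar','catch_paddle','catch_hinge','lever_knob','lever_foot','lever','dish','cup','ties']:
        r=env.tip_of(t,p); print(t,[(np.round(x['point'],0).tolist(),round(x['score'],2)) for x in r[:2]])
st()
E
```

```text
pics
t 0.0 pos [ 203.  -590.9  214. ] rot [-3.14  -0.     0.331] F [-0.3 -1.   1.6] op 0.999 q [-1.346  0.492  1.559 -0.     1.092 -0.106]
top 0.029078733485728744 320.37243156433664 203.5737266518613 [ 331.23491817  -12.0611165  1352.24454734]
clamp [([495.0, 20.0, 3.0], 0.57)]
seat [([499.0, 17.0, 51.0], 0.67)]
bar [([586.0, -315.0, -2.0], 0.9), ([728.0, -107.0, -2.0], 0.33)]
catch_paddle [([585.0, 207.0, 147.0], 0.64)]
catch_hinge [([586.0, 144.0, 121.0], 0.65), ([583.0, -311.0, -1.0], 0.5)]
lever_knob [([645.0, 87.0, 220.0], 0.76)]
lever_foot [([534.0, 96.0, 131.0], 0.49)]
lever [([575.0, 96.0, 74.0], 0.61), ([735.0, 54.0, -1.0], 0.59)]
dish [([736.0, 55.0, -1.0], 0.75)]
cup []
ties [([727.0, -106.0, -5.0], 0.52)]
side -0.11211570812253556 320.9998385770742 195.71552434379424 [-62.45653769 886.154583   647.94501655]
clamp [([496.0, 16.0, -5.0], 0.93)]
seat [([500.0, 20.0, 50.0], 0.95), ([584.0, 207.0, 145.0], 0.74)]
bar [([574.0, -315.0, -2.0], 0.92), ([645.0, 86.0, 218.0], 0.45)]
catch_paddle [([588.0, 209.0, 146.0], 0.78)]
catch_hinge [([737.0, 54.0, -2.0], 0.69), ([585.0, 138.0, 116.0], 0.65)]
lever_knob [([646.0, 86.0, 219.0], 0.95), ([587.0, 208.0, 145.0], 0.16)]
lever_foot [([534.0, 102.0, 133.0], 0.88)]
lever [([576.0, 94.0, 75.0], 0.63)]
dish [([736.0, 55.0, 1.0], 0.75)]
cup [([403.0, 384.0, 1.0], 0.85)]
ties [([729.0, -104.0, 5.0], 0.57), ([737.0, 53.0, -1.0], 0.51)]
t 1.2 pos [ 203.  -591.1  214.7] rot [3.142 0.    0.331] F [ 0.5 -0.3  0. ] op 0.997 q [-1.346  0.491  1.559 -0.     1.092 -0.106]
```

View pics/top0.png

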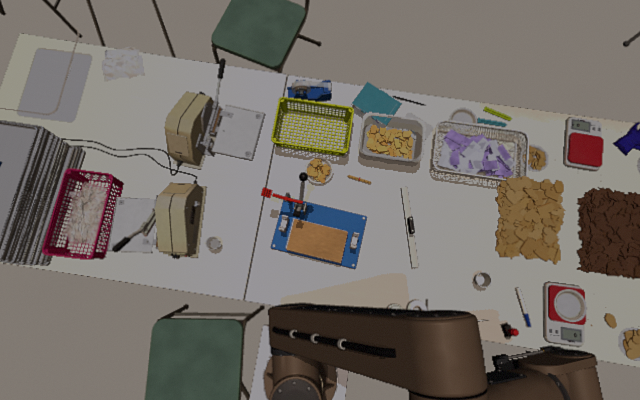

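View pics/side0.png

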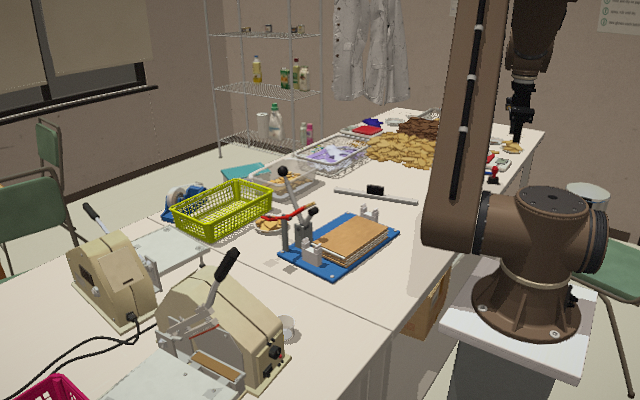

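```bash
python3 - <<'E'
from h import *
p=env.read_camera('top')
im=p['pixels']
cv2.imwrite('pics/topclamp.png',cv2.resize(im[160:280,250:430],None,fx=4.4,fy=4.4,interpolation=cv2.INTER_CUBIC))
np.save('ptop.npy',{k:v for k,v in p.items()},allow_pickle=True)
q=env.read_camera('side'); np.save('pside.npy',q,allow_pickle=True)
cv2.imwrite('pics/sideclamp.png',cv2.resize(q['pixels'][150:300,250:430],None,fx=4,fy=4,interpolation=cv2.INTER_CUBIC))
E
```

```text
(no output)
```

View pics/topclamp.png

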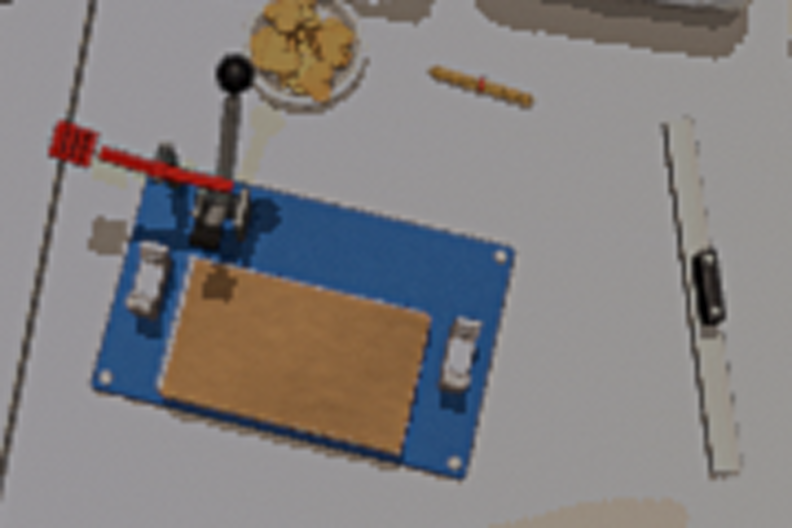

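View pics/sideclamp.png

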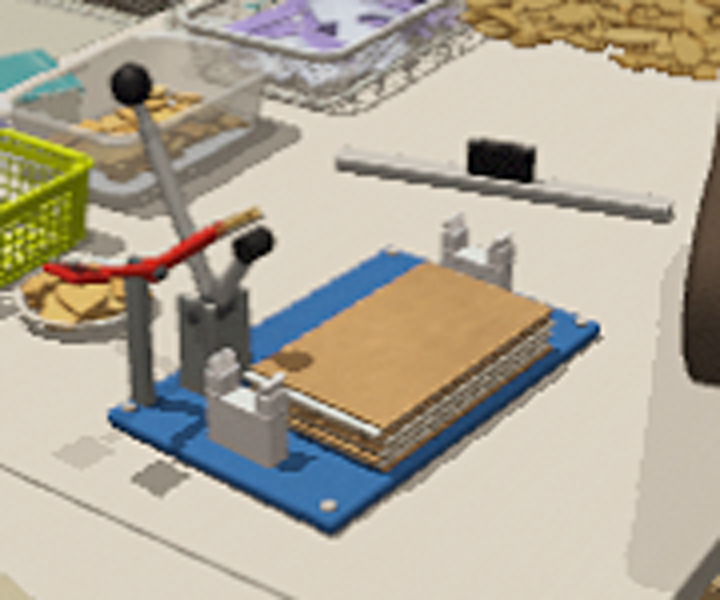

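```bash
cat > fit.py <<'E'
from h import *
from scipy.optimize import least_squares
p=np.load('ptop.npy',allow_pickle=True).item(); q=np.load('pside.npy',allow_pickle=True).item()
def up(u,f,o): return (np.array(u,float)+.5)/f-.5+np.array(o)
T=lambda u:up(u,4.4,(250,160)); S=lambda u:up(u,4,(250,150))
obs=[(p,T(u),X) for u,X in [((516,247),(105,-160,12)),((465,481),(-95,-160,12)),((93,389),(-95,160,12))]]
# knob at rest
obs+= [(p,T((235,74)),(0.,85,0)),(q,S((131,84)),(0,85,0))]
obs[-1]=(q,S((131,84)),(70+160*np.sin(.45),85,74+160*np.cos(.45))); obs[-2]=(p,T((235,74)),obs[-1][2])
obs+=[(q,S(u),X) for u,X in [((330,533),(-95,160,12)),((600,325),(-95,-160,12)),((110,415),(105,160,12))]]
def W(v,X):
    c,s=np.cos(v[2]),np.sin(v[2]); return np.array([v[0]+c*X[0]-s*X[1],v[1]+s*X[0]+c*X[1],X[2]])
f=lambda v:np.concatenate([proj(P,W(v,X))-u for P,u,X in obs])
r=least_squares(f,[500,17,-.1],x_scale=[1,1,.01],loss='soft_l1'); print(np.round(r.x,3)); print(np.round(r.fun.reshape(-1,2),1))
fb=lambda v:np.concatenate([proj(P,W(v,X))-u for P,u,X in ob])
ob=[(p,T((677,120)),(0,150,14)),(p,T((727,475)),(0,-150,14)),(q,S((338,158)),(0,150,7)),(q,S((671,211)),(0,-150,7))]
b=least_squares(fb,[580,-315,.1],x_scale=[1,1,.01]); print(np.round(b.x,3)); print(np.round(b.fun.reshape(-1,2),1))
for n,X in dict(paddle=(76,135+69,152),knob=obs[3][2],stack=(0,0,48)).items(): print(n,W(r.x,X).round(1))
E
python3 fit.py
```

```text
[ 4.97562e+02  1.69200e+01 -8.00000e-02]
[[-0.1 -0.1]
 [-0.2  0. ]
 [-1.5 -0. ]
 [-0.5  0.2]
 [ 0.1  0.1]
 [ 0.5 -2.3]
 [ 0.9 -1. ]
 [-1.5 -1.4]]
[ 574.839 -308.76    -1.326]
[[-0.1 -0.2]
 [-0.1 -0.2]
 [ 0.3  0. ]
 [ 0.2 -0.2]]
paddle [589.7 214.2 152. ]
knob [643.5  90.4 218.1]
stack [497.6  16.9  48. ]
```

Emit:
drive_tool --increments '[[[0.5, -0.17, 0], [0, 0, 0]], [[0.9, -0.3, 0], [0, 0, 0]], [[0.9, -0.3, 0], [0, 0, 0]], [[0.9, -0.3, 0], [0, 0, 0]], [[0.9, -0.3, 0], [0, 0, 0]]]' --jaw 0.2

```text
t: 1.72
eef_pos: [307.4, -510.8, 214.7]
tcp_rot: [3.142, -0.0, 0.331]
ft_force: [1.0, -0.3, -0.7]
opening: 0.707
```

Emit:
drive_tool --increments '[[[0.9, -0.3, 0], [0, 0, 0]], [[0.9, -0.3, 0], [0, 0, 0]], [[0.9, -0.3, 0], [0, 0, 0]], [[0.9, -0.3, 0], [0, 0, 0]], [[0.9, -0.3, 0], [0, 0, 0]]]'

```text
t: 2.13
eef_pos: [420.5, -424.1, 214.8]
tcp_rot: [3.141, -0.0, 0.331]
ft_force: [0.2, 0.0, -0.2]
opening: 0.602
```

Emit:
drive_tool --increments '[[[0.9, -0.3, 0], [0, 0, 0]], [[0.9, -0.3, 0], [0, 0, 0]], [[0.9, -0.3, 0], [0, 0, 0]], [[0.9, -0.3, 0], [0, 0, 0.5]], [[0.9, -0.3, 0], [0, 0, 0.58]]]'

```text
t: 2.55
eef_pos: [534.0, -338.4, 214.7]
tcp_rot: [-3.141, -0.0, 0.243]
ft_force: [-0.5, -0.9, 0.5]
opening: 0.599
```

```bash
cat >> h.py <<'E'
def to(x,y,z,yaw=None):
    """remaining move in tool units (30mm, .08rad)"""
    s=env.state(); M=R.from_euler('xyz',s['tcp_rot']).as_matrix()
    d=M.T@(np.array([x,y,z])-s['eef_pos'])/30; cur=s['tcp_rot'][2]
    print('units',d.round(2),'rotz', None if yaw is None else round(-(yaw-cur)/.08,2))
E
python3 - <<'E'
from h import *
st(); p=snap('wrist','w1.png'); to(574.8,-308.8,100,.245)
np.save('pw1.npy',p,allow_pickle=True)
E
```

```text
t 2.55 pos [ 534.  -338.4  214.7] rot [-3.141 -0.     0.243] F [-0.5 -0.9  0.5] op 0.599 q [-0.669  0.501  1.54   0.     1.1    0.658]
units [ 1.42 -0.58  3.83] rotz -0.05
```

View pics/w1.png

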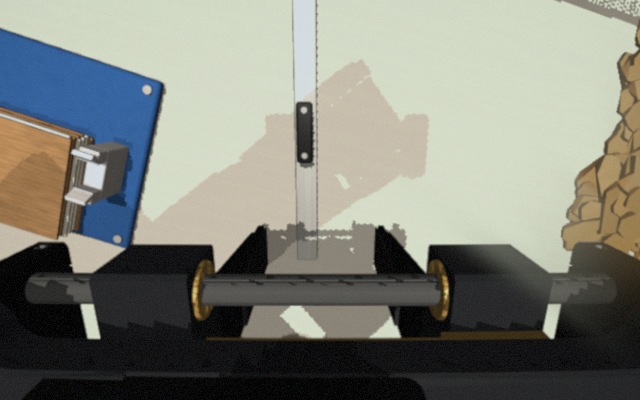

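```bash
python3 - <<'E'
from h import *
p=np.load('pw1.npy',allow_pickle=True).item()
for uv,z in [((304,110),46),((305,157),46),((304,0),14),((307,250),14),((162,83),12),((130,247),12),((147,90),12),((118,239),12)]: print(uv,atz(p,uv,z).round(1))
a=atz(p,(304,110),46);b=atz(p,(305,157),46);print('rib',(a+b)/2,'ang',np.arctan2(*(a-b)[[1,0]]))
a=atz(p,(304,0),14);b=atz(p,(307,250),14);print('ang',np.arctan2(*(a-b)[[1,0]]))
E
```

```text
(304, 110) [ 597.9 -307.    46. ]
(305, 157) [ 554.  -318.4   46. ]
(304, 0) [ 699.9 -281.3   14. ]
(307, 250) [ 444.  -345.3   14. ]
(162, 83) [ 588.9 -154.9   12. ]
(130, 247) [ 395.8 -141.3   12. ]
(147, 90) [ 578.2 -140.3   12. ]
(118, 239) [ 402.4 -126.4   12. ]
rib [ 575.95551283 -312.6752664    46.        ] ang 0.25376368297171525
ang 0.24517706595983246
```

Emit:
drive_tool --increments '[[[0.52, -0.17, 0.9], [0, 0, -0.03]], [[0.52, -0.17, 1], [0, 0, 0]], [[0.52, -0.18, 1], [0, 0, 0]], [[0, 0, 1], [0, 0, 0]], [[0, 0, 1], [0, 0, 0]]]'

```text
t: 3.02
eef_pos: [575.1, -312.4, 66.3]
tcp_rot: [3.141, -0.0, 0.249]
ft_force: [0.9, -0.2, 0.5]
opening: 0.6
```

Emit:
drive_tool --increments '[[[0, 0, 0.8], [0, 0, 0]], [[0, 0, 0.6], [0, 0, 0]], [[0, 0, 0.25], [0, 0, 0]]]'

```text
t: 3.27
eef_pos: [573.5, -312.5, 15.4]
tcp_rot: [-3.139, 0.002, 0.247]
ft_force: [0.2, 0.0, -0.1]
opening: 0.6
```

```bash
python3 - <<'E'
from h import *
st(); p=snap('wrist','w2.png'); to(575.7,-312,18,.245)
E
```

```text
t 3.27 pos [ 573.5 -312.5   15.4] rot [-3.139e+00  2.000e-03  2.470e-01] F [ 0.2  0.  -0.1] op 0.6 q [-0.6    0.764  1.639  0.     0.742  0.723]
units [ 0.08 -0.   -0.09] rotz 0.03
```

View pics/w2.png

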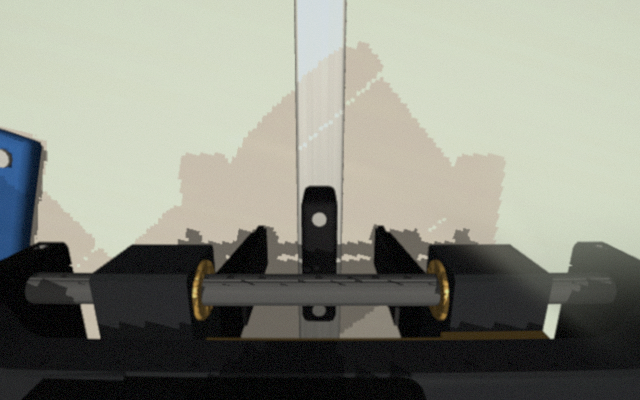

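Emit:
drive_tool --increments '[[[0.08, 0, -0.1], [0, 0, 0]], [[0, 0, 0], [0, 0, 0]], [[0, 0, 0], [0, 0, 0]], [[0, 0, 0], [0, 0, 0]], [[0, 0, 0], [0, 0, 0]]]' --jaw -1

```text
t: 3.73
eef_pos: [577.0, -313.5, 22.1]
tcp_rot: [3.14, -0.001, 0.247]
ft_force: [-1.2, 0.7, -0.1]
opening: 0.307
```

Emit:
drive_tool --increments '[[[0, 0, 0], [0, 0, 0]], [[0, 0, 0], [0, 0, 0]], [[0, 0, 0], [0, 0, 0]]]'

```text
t: 3.98
eef_pos: [576.7, -313.2, 21.4]
tcp_rot: [-3.142, 0.0, 0.247]
ft_force: [-1.2, 1.7, 3.4]
opening: 0.169
```

```bash
python3 - <<'E'
from h import *
s=st(); p=env.read_camera('wrist'); np.save('pw2.npy',p,allow_pickle=True); cv2.imwrite('pics/w3.png',p['pixels'])
E
```

```text
t 3.98 pos [ 576.7 -313.2   21.4] rot [-3.142  0.     0.247] F [-1.2  1.7  3.4] op 0.169 q [-0.598  0.758  1.631  0.     0.753  0.726]
```

View pics/w3.png

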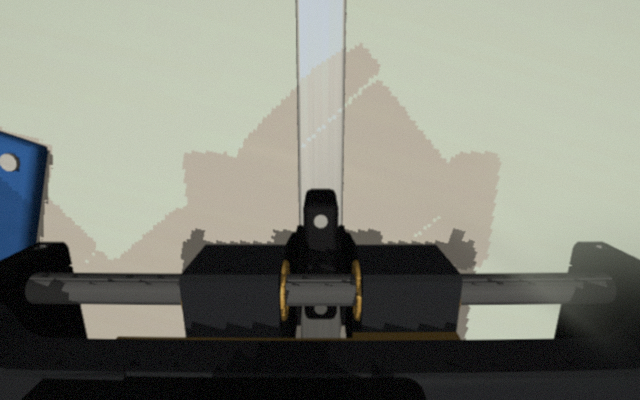

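```bash
python3 - <<'E'
from h import *
p=np.load('pw2.npy',allow_pickle=True).item()
a=atz(p,(320,221),46);b=atz(p,(320,309.),46);print(a,b,(a+b)/2,np.linalg.norm(a-b))
a=atz(p,(322,10),14);b=atz(p,(321,180),14);print(np.arctan2(*(a-b)[[1,0]]))
E
```

```text
[ 598.27481031 -308.28172487   46.        ] [ 555.06553214 -319.16405332   46.        ] [ 576.67017123 -313.72288909   46.        ] 44.55857708765652
0.24167195892945662
```

Emit:
drive_tool --increments '[[[0, 0, -0.5], [0, 0, 0]], [[0, 0, -0.9], [0, 0, 0]], [[0, 0, -1], [0, 0, 0]], [[0, 0, -1], [0, 0, 0]], [[0, 0, -1], [0, 0, 0]]]'

```text
t: 4.45
eef_pos: [576.4, -313.1, 153.9]
tcp_rot: [-3.141, 0.001, 0.247]
ft_force: [1.4, -0.4, -2.9]
opening: 0.168
```

```bash
python3 - <<'E'
from h import *
st(); to(497.6,17,180,1.49)
E
```

```text
t 4.45 pos [ 576.4 -313.1  153.9] rot [-3.141e+00  1.000e-03  2.470e-01] F [ 1.4 -0.4 -2.9] op 0.168 q [-0.598  0.595  1.541 -0.     1.006  0.726]
units [  0.14 -11.31  -0.86] rotz -15.54
```

Emit:
drive_tool --increments '[[[-0.05, -0.37, -0.3], [0, 0, -0.6]], [[0, -0.37, -0.3], [0, 0, -1]], [[0, -0.37, -0.3], [0, 0, -1]], [[0.05, -0.37, 0], [0, 0, -1]], [[0.1, -0.36, 0], [0, 0, -1]]]'

```text
t: 4.87
eef_pos: [558.5, -260.1, 180.3]
tcp_rot: [3.141, -0.0, 0.619]
ft_force: [-0.5, 0.5, -3.5]
opening: 0.172
```

Emit:
drive_tool --increments '[[[0.1, -0.36, 0], [0, 0, -1]], [[0.13, -0.35, 0], [0, 0, -1]], [[0.16, -0.34, 0], [0, 0, -1]], [[0.18, -0.33, 0], [0, 0, -1]], [[0.2, -0.32, 0], [0, 0, -1]]]'

```text
t: 5.28
eef_pos: [539.1, -207.1, 179.7]
tcp_rot: [-3.141, 0.0, 1.019]
ft_force: [0.0, 0.2, -3.3]
opening: 0.166
```

Emit:
drive_tool --increments '[[[0.23, -0.3, 0], [0, 0, -1]], [[0.25, -0.28, 0], [0, 0, -1]], [[0.28, -0.26, 0], [0, 0, -1]], [[0.3, -0.22, 0], [0, 0, -1]], [[0.33, -0.2, 0], [0, 0, -1]]]'

```text
t: 5.7
eef_pos: [520.1, -153.6, 179.8]
tcp_rot: [-3.141, 0.0, 1.419]
ft_force: [-0.9, 0.4, -2.5]
opening: 0.163
```

```bash
python3 - <<'E'
from h import *
st(); to(497.6,17,175,1.49)
p=env.read_camera('wrist'); np.save('pw3.npy',p,allow_pickle=True); cv2.imwrite('pics/w4.png',p['pixels'])
E
```

```text
t 5.7 pos [ 520.1 -153.6  179.8] rot [-3.141  0.     1.419] F [-0.9  0.4 -2.5] op 0.163 q [-0.409  0.415  1.803 -0.     0.924 -0.257]
units [ 5.51 -1.6   0.16] rotz -0.89
```

View pics/w4.png

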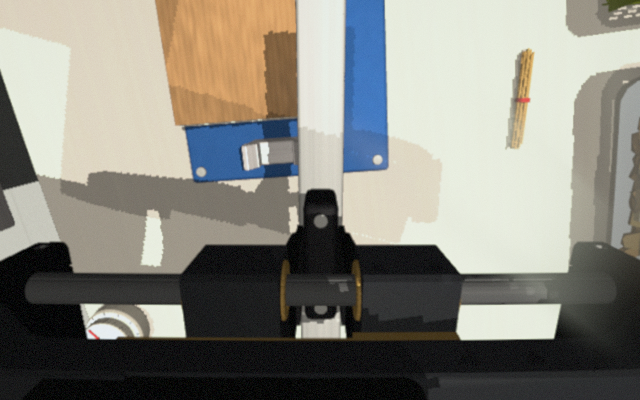

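```bash
python3 - <<'E'
from h import *
p=np.load('pw3.npy',allow_pickle=True).item()
for uv,z in [((195,182),12),((389,168),12),((202,172),12),((377,160),12)]: print(uv,atz(p,uv,z).round(1))
a=atz(p,(195,182),12);b=atz(p,(389,168),12);print(np.arctan2(*(b-a)[[1,0]]),np.linalg.norm(a-b))
a=atz(p,(202,172),12);b=atz(p,(377,160),12);print(np.arctan2(*(b-a)[[1,0]]),np.linalg.norm(a-b))
E
```

```text
(195, 182) [ 394.6 -135.8   12. ]
(389, 168) [ 590.  -151.3   12. ]
(202, 172) [ 404.  -126.9   12. ]
(377, 160) [ 579.  -141.5   12. ]
-0.07914080794135318 196.01865722207845
-0.083396538187904 175.54163853846146
```

Emit:
drive_tool --increments '[[[0.4, -0.35, 0], [0, 0, -0.89]], [[0.8, -0.35, 0], [0, 0, 0]], [[0.9, -0.1, 0], [0, 0, 0]], [[0.9, 0, 0], [0, 0, 0]], [[0.6, 0, 0], [0, 0, 0]]]'

```text
t: 6.17
eef_pos: [506.5, -42.3, 180.0]
tcp_rot: [-3.141, -0.0, 1.485]
ft_force: [0.3, 0.1, -3.6]
opening: 0.164
```

```bash
python3 - <<'E'
from h import *
st(); to(499,16.5,125,1.49)
p=env.read_camera('wrist'); np.save('pw4.npy',p,allow_pickle=True); cv2.imwrite('pics/w5.png',p['pixels'])
E
```

```text
t 6.17 pos [506.5 -42.3 180. ] rot [-3.141 -0.     1.485] F [ 0.3  0.1 -3.6] op 0.164 q [-0.213  0.369  1.882  0.     0.891 -0.127]
units [ 1.93 -0.42  1.84] rotz -0.07
```

View pics/w5.png

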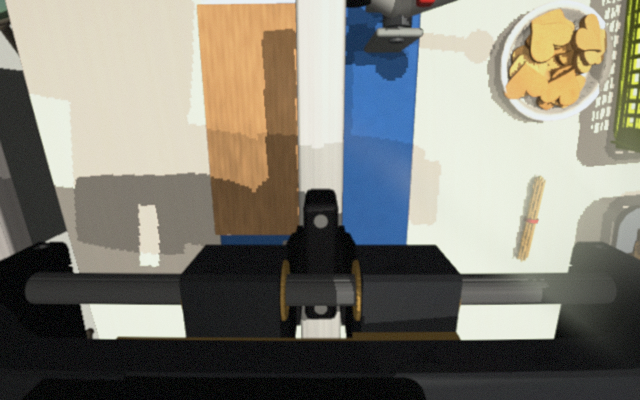

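Emit:
drive_tool --increments '[[[0.7, -0.2, 0], [0, 0, -0.07]], [[0.8, -0.2, 0.2], [0, 0, 0]], [[0.43, -0.02, 0.8], [0, 0, 0]], [[0, 0, 0.8], [0, 0, 0]], [[0, 0, 0.35], [0, 0, 0]]]'

```text
t: 6.63
eef_pos: [498.0, 15.5, 113.3]
tcp_rot: [-3.139, 0.0, 1.492]
ft_force: [-0.3, 0.4, -3.0]
opening: 0.168
```

```bash
python3 - <<'E'
from h import *
st(); to(499,16.5,70,1.49)
p=env.read_camera('wrist'); np.save('pw5.npy',p,allow_pickle=True); cv2.imwrite('pics/w6.png',p['pixels'])
q=env.read_camera('side'); np.save('ps5.npy',q,allow_pickle=True)
cv2.imwrite('pics/s6.png',cv2.resize(q['pixels'][150:300,250:430],None,fx=4,fy=4,interpolation=cv2.INTER_CUBIC))
E
```

```text
t 6.63 pos [498.   15.5 113.3] rot [-3.139  0.     1.492] F [-0.3  0.4 -3. ] op 0.168 q [-0.102  0.455  1.972 -0.     0.717 -0.022]
units [0.04 0.04 1.44] rotz 0.02
```

View pics/w6.png

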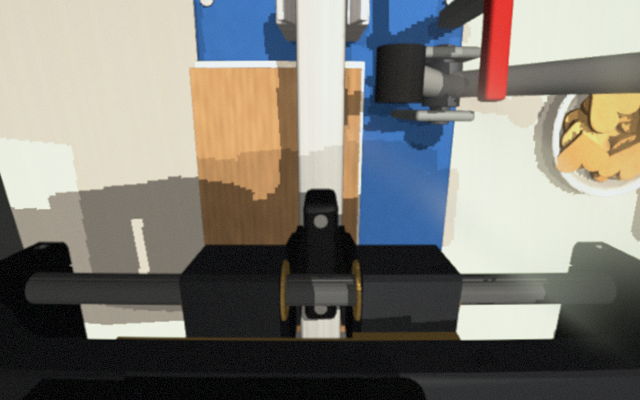

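View pics/s6.png

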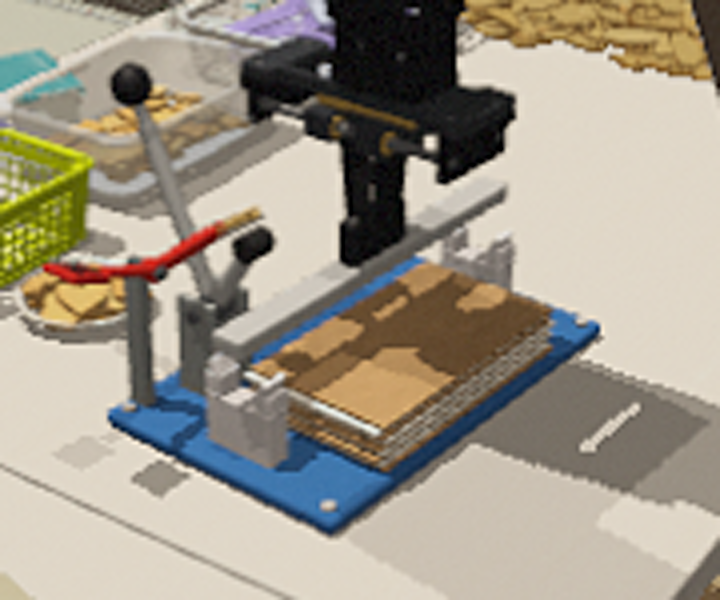

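```bash
python3 - <<'E'
from h import *
p=np.load('pw5.npy',allow_pickle=True).item()
cv2.imwrite('pics/w6z.png',cv2.resize(p['pixels'][0:80,230:410],None,fx=4.4,fy=4.4,interpolation=cv2.INTER_CUBIC))
E
```

```text
(no output)
```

View pics/w6z.png

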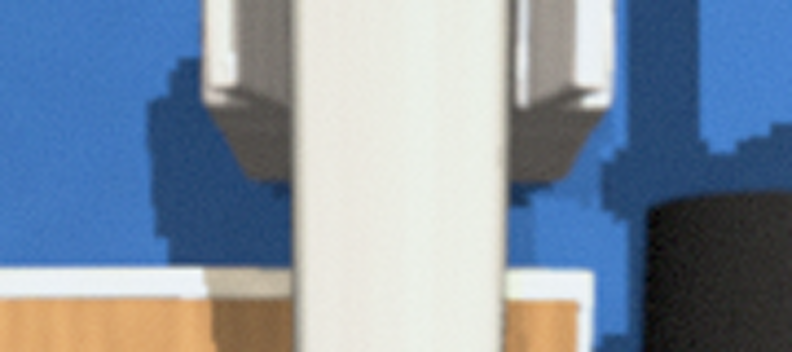

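```bash
python3 - <<'E'
from h import *
p=np.load('pw5.npy',allow_pickle=True).item()
U=lambda u,v:((u+.5)/4.4-.5+230,(v+.5)/4.4-.5)
a=atz(p,U(203,98),74);b=atz(p,U(612,105),74);print(a,b,(a+b)/2,np.linalg.norm(a-b))
c=atz(p,U(292,100),106);d=atz(p,U(510,100),106);print(c,d,(c+d)/2,np.linalg.norm(c-d))
c2=atz(p,U(292,340),106);d2=atz(p,U(508,340),106);m=(c+d)/2-(c2+d2)/2;print((c2+d2)/2,np.arctan2(m[0],m[1]))
# support inner corners at bottom face and carton right edge far
e=np.array([np.cos(-.081),np.sin(-.081)]); t=np.array([498.,15.5])
print('cheek mid along clampx rel tcp',((a+b)/2)[:2]-t, (((a+b)/2)[:2]-t)@e,'bar',(((c+d)/2)[:2]-t)@e)
n=np.array([-e[1],e[0]]); print('cheek y',(((a+b)/2)[:2]-t)@n)
E
```

```text
[482.28993386 134.80975116  74.        ] [534.25162817 129.85516081  74.        ] [508.27078102 132.33245598  74.        ] 52.19737197345537
[495.16463003 126.26944464 106.        ] [518.63195397 124.4033593  106.        ] [506.898292   125.33640197 106.        ] 23.541401129616457
[504.84143871 100.67580071 106.        ] 0.08321384713646499
cheek mid along clampx rel tcp [ 10.27078102 116.83245598] 0.7840220685924058 bar -0.01790604566002188
cheek y 117.28042046026351
```

Emit:
drive_tool --increments '[[[-0.03, 0.03, 0.3], [0, 0, 0]], [[0, 0, 0.3], [0, 0, 0]], [[0, 0, 0.3], [0, 0, 0]], [[0, 0, 0], [0, 0, 0]]]'

```text
t: 7.07
eef_pos: [499.2, 13.7, 87.2]
tcp_rot: [-3.14, 0.0, 1.491]
ft_force: [0.4, -0.1, -2.9]
opening: 0.166
```

```bash
python3 - <<'E'
from h import *
st()
q=env.read_camera('side')
cv2.imwrite('pics/s7.png',cv2.resize(q['pixels'][150:300,250:430],None,fx=4,fy=4,interpolation=cv2.INTER_CUBIC))
E
```

```text
t 7.07 pos [499.2  13.7  87.2] rot [-3.14   0.     1.491] F [ 0.4 -0.1 -2.9] op 0.166 q [-0.105  0.499  1.992 -0.     0.653 -0.025]
```

View pics/s7.png

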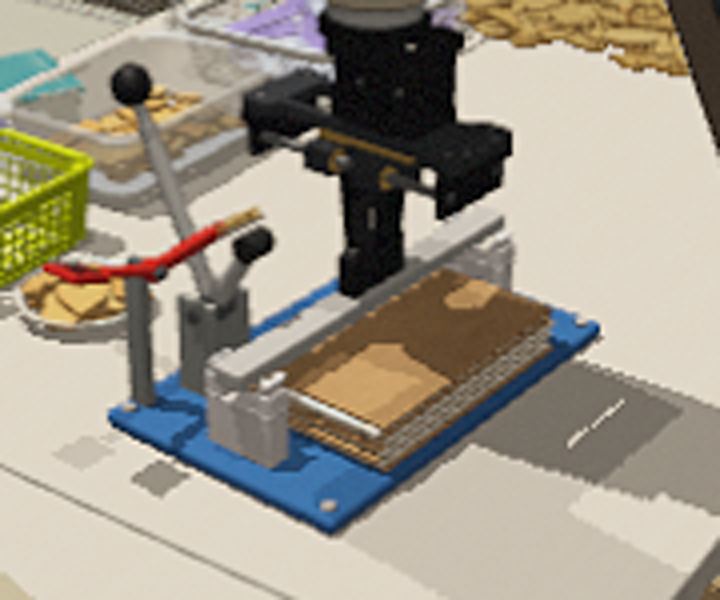

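Emit:
drive_tool --increments '[[[0.02, 0, 0.2], [0, 0, 0]], [[0, 0, 0.15], [0, 0, 0]], [[0, 0, 0.1], [0, 0, 0]], [[0, 0, 0.05], [0, 0, 0]], [[0, 0, 0], [0, 0, 0]]]'

```text
t: 7.53
eef_pos: [499.6, 14.6, 73.3]
tcp_rot: [-3.141, 0.0, 1.492]
ft_force: [-0.2, 0.6, -3.0]
opening: 0.165
```

Emit:
drive_tool --increments '[[[0, 0, 0.05], [0, 0, 0]], [[0, 0, 0.05], [0, 0, 0]], [[0, 0, 0], [0, 0, 0]]]'

```text
t: 7.78
eef_pos: [499.9, 14.5, 71.3]
tcp_rot: [3.141, 0.0, 1.492]
ft_force: [-2.8, -0.1, 7.7]
opening: 0.171
```

Emit:
drive_tool --increments '[[[0, 0, 0], [0, 0, 0]], [[0, 0, 0], [0, 0, 0]], [[0, 0, 0], [0, 0, 0]], [[0, 0, 0], [0, 0, 0]]]' --jaw -0.2

```text
t: 8.12
eef_pos: [499.8, 14.5, 70.7]
tcp_rot: [3.141, 0.0, 1.492]
ft_force: [-0.5, 0.4, 0.3]
opening: 0.374
```

```bash
python3 - <<'E'
from h import *
st()
q=env.read_camera('side')
cv2.imwrite('pics/s8.png',cv2.resize(q['pixels'][150:300,250:430],None,fx=4,fy=4,interpolation=cv2.INTER_CUBIC))
E
```

```text
t 8.12 pos [499.8  14.5  70.7] rot [3.141 0.    1.492] F [-0.5  0.4  0.3] op 0.374 q [-0.103  0.527  2.004 -0.     0.611 -0.024]
```

View pics/s8.png

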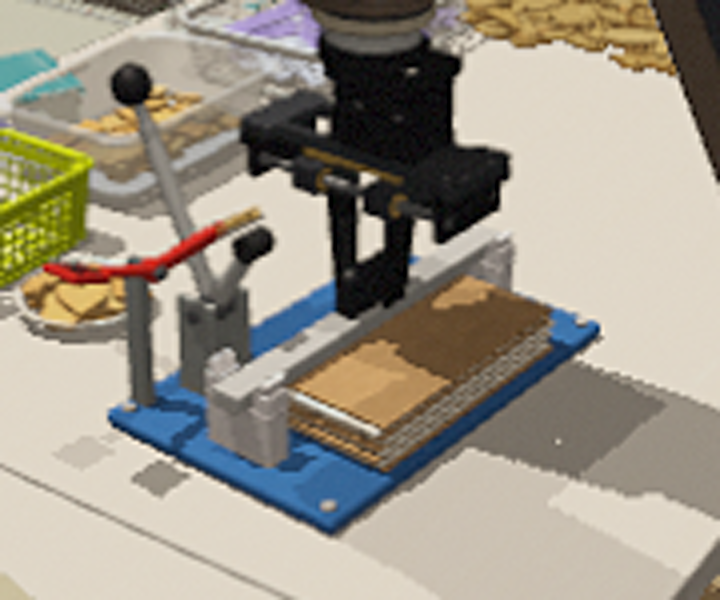

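Emit:
drive_tool --increments '[[[0, 0, -0.5], [0, 0, 0]], [[0, 0, -1], [0, 0, 0]], [[0, 0, -1], [0, 0, 0]], [[0, 0, -1], [0, 0, 0]], [[0, 0, -1], [0, 0, 0]]]'

```text
t: 8.58
eef_pos: [499.4, 14.6, 207.0]
tcp_rot: [-3.141, 0.0, 1.492]
ft_force: [-0.1, 0.6, 0.3]
opening: 0.402
```

Emit:
drive_tool --increments '[[[0, 0, -1], [0, 0, 0]], [[0, 0, -1], [0, 0, 0]], [[0, 0, 0], [0, 0, 0]]]' --jaw -1

```text
t: 8.83
eef_pos: [501.4, 14.5, 270.8]
tcp_rot: [3.133, 0.0, 1.492]
ft_force: [0.4, 0.0, 0.3]
opening: 0.245
```

```bash
python3 - <<'E'
from h import *
st(); to(588,207,200)
p=env.read_camera('wrist'); cv2.imwrite('pics/w9.png',p['pixels']);np.save('pw9.npy',p,allow_pickle=True)
for t in ['catch_paddle','lever_knob','seat','bar','lever_foot','catch_hinge']: print(t,[(np.round(x['point'],0).tolist(),round(x['score'],2)) for x in env.tip_of(t,p)[:2]])
q=env.read_camera('side')
cv2.imwrite('pics/s9.png',cv2.resize(q['pixels'][150:300,250:430],None,fx=4,fy=4,interpolation=cv2.INTER_CUBIC))
for t in ['catch_paddle','bar','seat']: print(t,[(np.round(x['point'],0).tolist(),round(x['score'],2)) for x in env.tip_of(t,q)[:2]])
E
```

```text
t 8.83 pos [501.4  14.5 270.8] rot [3.133 0.    1.492] F [0.4 0.  0.3] op 0.245 q [-0.103  0.253  1.782 -0.     1.099 -0.024]
units [6.63 2.35 2.38] rotz None
catch_paddle []
lever_knob [([642.0, 84.0, 215.0], 0.58), ([577.0, 98.0, 76.0], 0.53)]
seat [([500.0, 13.0, 50.0], 0.64)]
bar [([499.0, 18.0, 48.0], 0.65)]
lever_foot [([534.0, 98.0, 129.0], 0.66)]
catch_hinge [([587.0, 142.0, 120.0], 0.87), ([641.0, 83.0, 215.0], 0.63)]
catch_paddle [([587.0, 208.0, 148.0], 0.49)]
bar [([497.0, 15.0, 48.0], 0.67)]
seat [([497.0, 13.0, 51.0], 0.63)]
```

View pics/w9.png

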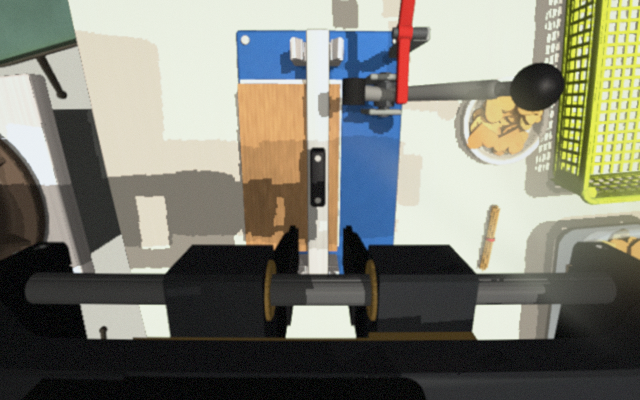

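View pics/s9.png

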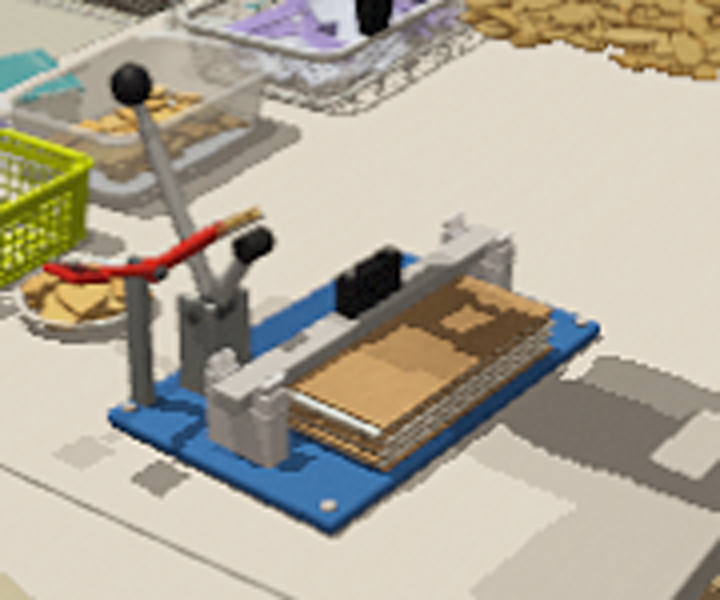

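Emit:
drive_tool --increments '[[[0.6, 0.2, 0], [0, 0, 0]], [[0.9, 0.32, 0], [0, 0, 0]], [[1, 0.36, 0], [0, 0, 0]], [[1, 0.36, 0], [0, 0, 0]], [[1, 0.36, 0], [0, 0, 0]]]'

```text
t: 9.8
eef_pos: [558.7, 146.7, 265.5]
tcp_rot: [-3.141, 0.0, 1.491]
ft_force: [-0.0, -0.9, -0.2]
opening: 0.003
```

Emit:
drive_tool --increments '[[[1, 0.36, 0.4], [0, 0, 0]], [[1, 0.36, 0.8], [0, 0, 0]], [[0, 0, 0.8], [0, 0, 0]], [[0, 0, 0.6], [0, 0, 0]], [[0, 0, 0], [0, 0, 0]]]'

```text
t: 10.22
eef_pos: [583.0, 203.6, 183.5]
tcp_rot: [-3.135, 0.002, 1.493]
ft_force: [0.1, -0.9, -0.7]
opening: 0.003
```

```bash
python3 - <<'E'
from h import *
st(); to(589,203,165,1.49)
q=env.read_camera('side')
cv2.imwrite('pics/s10.png',cv2.resize(q['pixels'][110:260,200:400],None,fx=4,fy=4,interpolation=cv2.INTER_CUBIC))
p=env.read_camera('top')
cv2.imwrite('pics/t10.png',cv2.resize(p['pixels'][140:260,230:400],None,fx=4.4,fy=4.4,interpolation=cv2.INTER_CUBIC))
E
```

```text
t 10.22 pos [583.  203.6 183.5] rot [-3.135e+00  2.000e-03  1.493e+00] F [ 0.1 -0.9 -0.7] op 0.003 q [ 0.229  0.514  1.609 -0.     1.025  0.308]
units [-0.    0.21  0.62] rotz 0.03
```

View pics/s10.png

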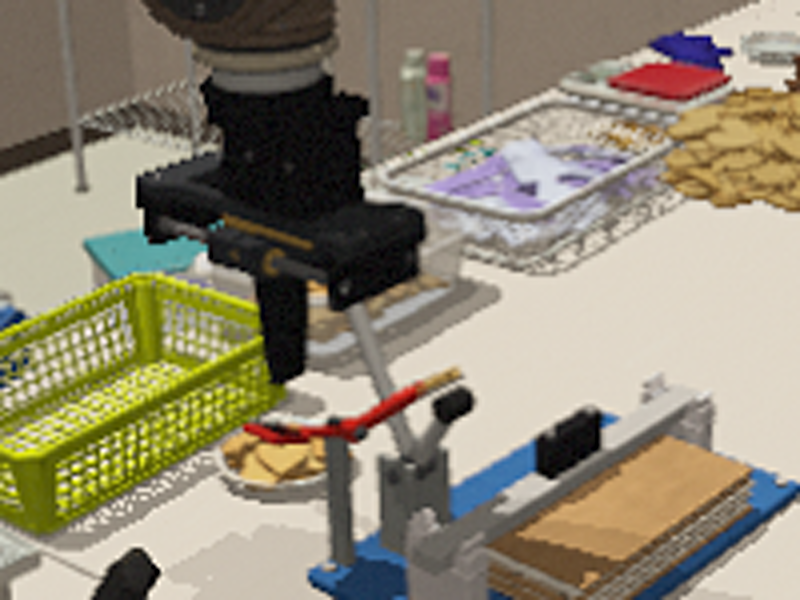

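View pics/t10.png

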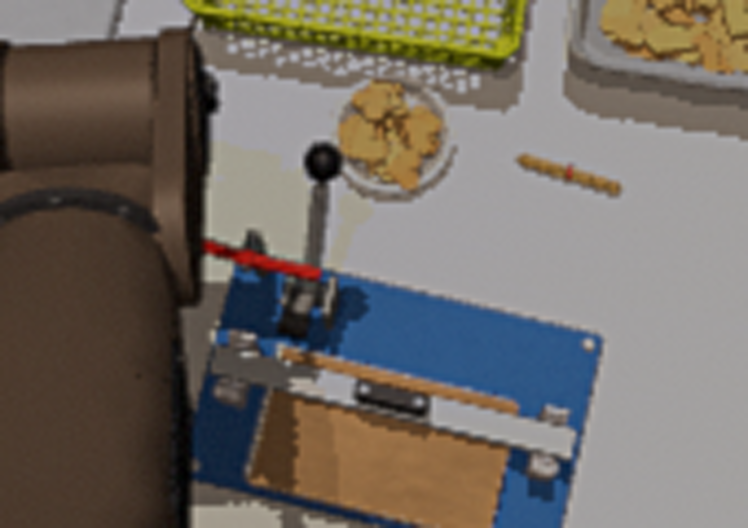

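Emit:
drive_tool --increments '[[[0, 0, 0.3], [0, 0, 0]], [[0, 0, 0], [0, 0, 0]]]'

```text
t: 10.48
eef_pos: [584.5, 203.1, 178.6]
tcp_rot: [3.141, -0.0, 1.491]
ft_force: [-0.8, -0.4, 0.6]
opening: 0.003
```

Emit:
drive_tool --increments '[[[0, 0.12, 0.4], [0, 0, 0]], [[0, 0, 0.4], [0, 0, 0]], [[0, 0, 0.4], [0, 0, 0]], [[0, 0, 0.4], [0, 0, 0]], [[0, 0, 0], [0, 0, 0]]]'

```text
t: 10.9
eef_pos: [587.5, 202.8, 128.4]
tcp_rot: [-3.139, 0.001, 1.491]
ft_force: [-0.1, 0.5, -0.4]
opening: 0.0
```

```bash
python3 - <<'E'
from h import *
st()
q=env.read_camera('side')
cv2.imwrite('pics/s11.png',cv2.resize(q['pixels'][110:260,200:400],None,fx=4,fy=4,interpolation=cv2.INTER_CUBIC))
E
```

```text
t 10.9 pos [587.5 202.8 128.4] rot [-3.139e+00  1.000e-03  1.491e+00] F [-0.1  0.5 -0.4] op 0.0 q [ 0.226  0.58   1.655 -0.     0.909  0.306]
```

View pics/s11.png

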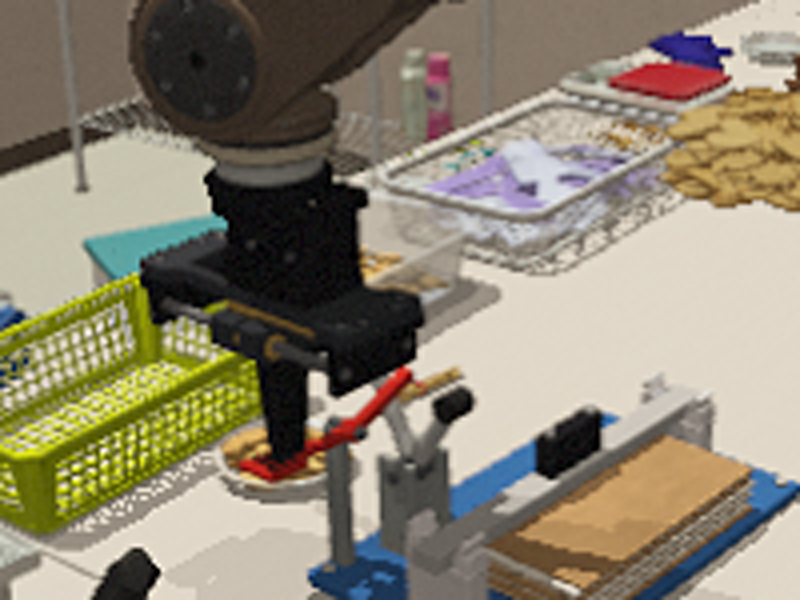

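Fingertips are on the paddle (about (275,465) in the crop) and the catch is turning. Continue down.

Emit:
drive_tool --increments '[[[0, 0, 0.4], [0, 0, 0]], [[0, 0, 0.4], [0, 0, 0]], [[0, 0, 0.3], [0, 0, 0]], [[0, 0, 0.2], [0, 0, 0]], [[0, 0, 0], [0, 0, 0]]]'

```text
t: 11.37
eef_pos: [587.6, 203.0, 89.9]
tcp_rot: [-3.139, 0.001, 1.491]
ft_force: [0.6, 0.2, 0.2]
opening: 0.004
```

Emit:
drive_tool --increments '[[[0, 0, 0.2], [0, 0, 0]], [[0, 0, 0.1], [0, 0, 0]], [[0, 0, 0], [0, 0, 0]]]'

```text
t: 11.62
eef_pos: [588.1, 203.2, 82.1]
tcp_rot: [-3.141, 0.0, 1.492]
ft_force: [0.6, 1.6, -0.0]
opening: 0.001
```

```bash
python3 - <<'E'
from h import *
st()
q=env.read_camera('side')
cv2.imwrite('pics/s12.png',cv2.resize(q['pixels'][110:260,200:400],None,fx=4,fy=4,interpolation=cv2.INTER_CUBIC))
E
```

```text
t 11.62 pos [588.1 203.2  82.1] rot [-3.141  0.     1.492] F [ 0.6  1.6 -0. ] op 0.001 q [0.227 0.639 1.69  0.    0.813 0.306]
```

View pics/s12.png

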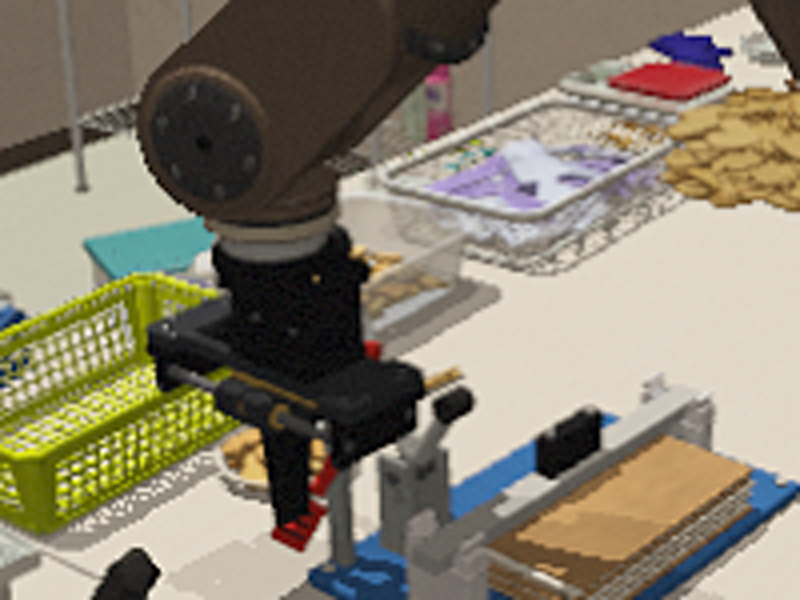

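Emit:
drive_tool --increments '[[[0, 0, 0.1], [0, 0, 0]], [[0, 0, 0.1], [0, 0, 0]], [[0, 0, 0.1], [0, 0, 0]], [[0, 0, 0], [0, 0, 0]]]'

```text
t: 12.0
eef_pos: [590.3, 205.1, 77.1]
tcp_rot: [3.135, -0.004, 1.491]
ft_force: [-1.7, 11.2, 24.0]
opening: 0.003
```

Emit:
drive_tool --increments '[[[0, 0, -0.5], [0, 0, 0]], [[0, 0, -1], [0, 0, 0]], [[0, 0, -1], [0, 0, 0]], [[0, 0, -1], [0, 0, 0]], [[0, 0, -1], [0, 0, 0]]]'

```text
t: 12.42
eef_pos: [587.8, 203.1, 210.1]
tcp_rot: [-3.142, 0.0, 1.492]
ft_force: [-0.3, 0.4, -1.0]
opening: 0.008
```

Emit:
drive_tool --increments '[[[0, 0, -1], [0, 0, 0]], [[0, 0, -1], [0, 0, 0]], [[0, 0, -0.5], [0, 0, 0]]]' --jaw 0

```text
t: 12.67
eef_pos: [588.6, 203.3, 287.6]
tcp_rot: [3.137, -0.001, 1.492]
ft_force: [0.2, 0.4, 0.6]
opening: 0.161
```

```bash
python3 - <<'E'
from h import *
st(); to(643,86,270,1.49)
q=env.read_camera('side')
cv2.imwrite('pics/s13.png',cv2.resize(q['pixels'][110:260,200:400],None,fx=4,fy=4,interpolation=cv2.INTER_CUBIC))
p=env.read_camera('wrist'); cv2.imwrite('pics/w13.png',p['pixels']);np.save('pw13.npy',p,allow_pickle=True)
E
```

```text
t 12.67 pos [588.6 203.3 287.6] rot [ 3.137e+00 -1.000e-03  1.492e+00] F [0.2 0.4 0.6] op 0.161 q [ 0.227  0.425  1.47  -0.     1.242  0.306]
units [-3.76  2.11  0.59] rotz 0.02
```

View pics/s13.png

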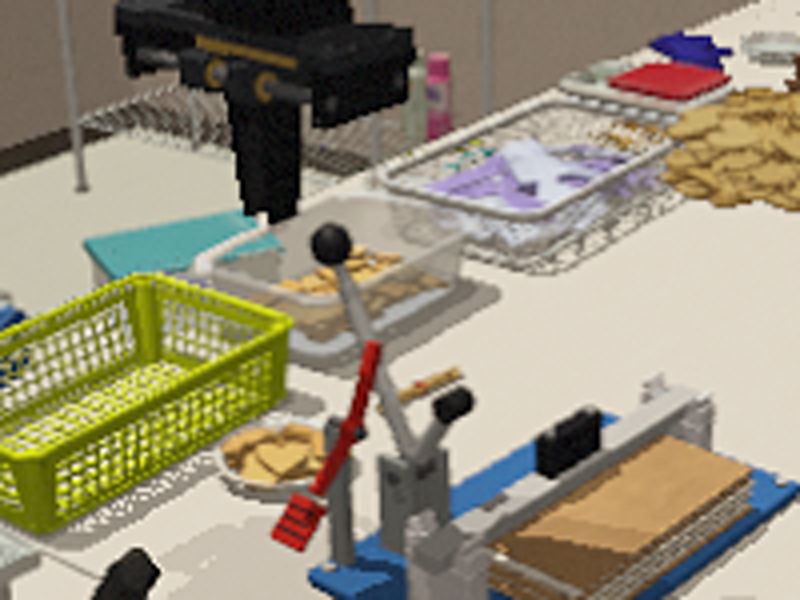

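View pics/w13.png

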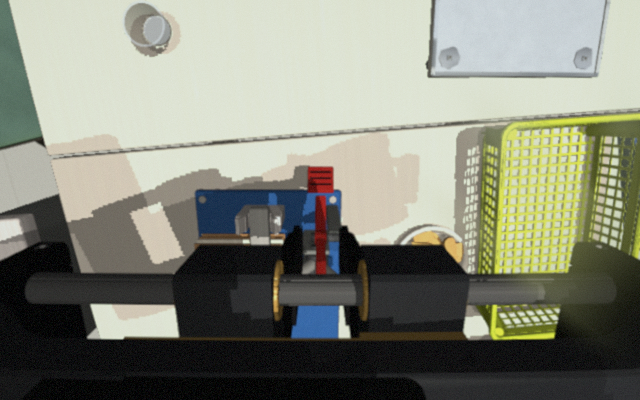

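Emit:
drive_tool --increments '[[[-0.5, 0.3, 0], [0, 0, 0]], [[-0.9, 0.5, 0], [0, 0, 0]], [[-0.9, 0.5, 0], [0, 0, 0]], [[-0.9, 0.5, 0.2], [0, 0, 0]], [[-0.53, 0.35, 0.3], [0, 0, 0]]]' --jaw 0.2

```text
t: 13.18
eef_pos: [644.2, 84.0, 267.7]
tcp_rot: [-3.141, 0.001, 1.491]
ft_force: [-1.0, 0.4, 0.3]
opening: 0.573
```

Emit:
drive_tool --increments '[[[0, 0, 0], [0, 0, 0]]]'

```text
t: 13.27
eef_pos: [644.0, 83.2, 265.3]
tcp_rot: [-3.138, 0.001, 1.488]
ft_force: [-0.6, -0.6, -1.1]
opening: 0.595
```

```bash
python3 - <<'E'
from h import *
st(); to(644.5,87,209,1.49)
q=env.read_camera('side'); np.save('ps14.npy',q,allow_pickle=True)
cv2.imwrite('pics/s14.png',cv2.resize(q['pixels'][110:260,200:400],None,fx=4,fy=4,interpolation=cv2.INTER_CUBIC))
p=env.read_camera('top')
cv2.imwrite('pics/t14.png',cv2.resize(p['pixels'][140:260,230:400],None,fx=4.4,fy=4.4,interpolation=cv2.INTER_CUBIC))
p=env.read_camera('wrist'); cv2.imwrite('pics/w14.png',p['pixels']);np.save('pw14.npy',p,allow_pickle=True)
E
```

```text
t 13.27 pos [644.   83.2 265.3] rot [-3.138e+00  1.000e-03  1.488e+00] F [-0.6 -0.6 -1.1] op 0.595 q [ 2.700e-02  4.860e-01  1.426e+00 -1.000e-03  1.233e+00  1.100e-01]
units [0.13 0.01 1.88] rotz -0.02
```

View pics/s14.png

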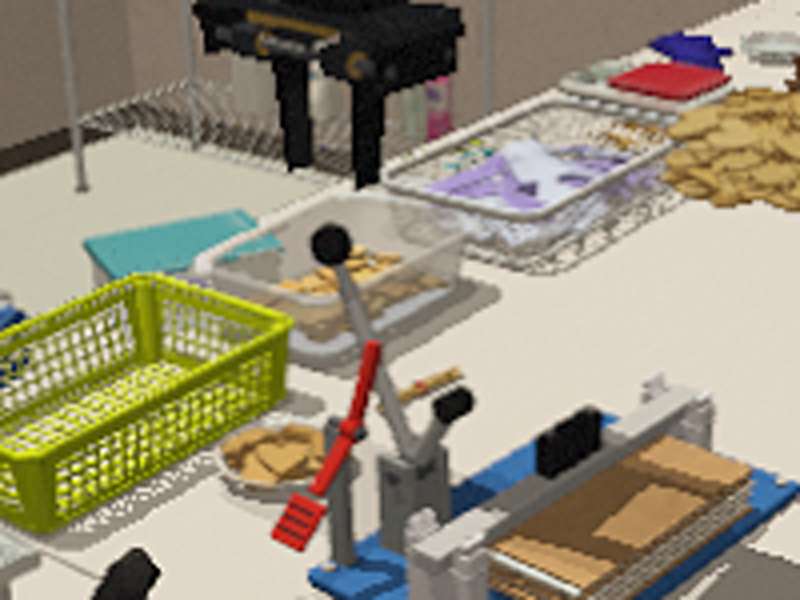

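View pics/w14.png

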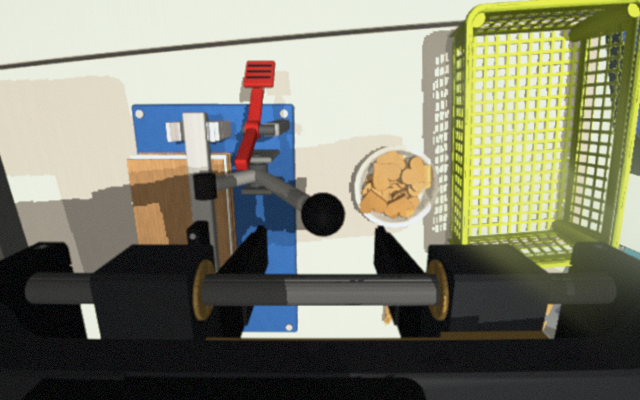

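```bash
python3 - <<'E'
from h import *
p=np.load('pw14.npy',allow_pickle=True).item()
print(atz(p,(323,214),218).round(1))
q=np.load('ps14.npy',allow_pickle=True).item()
print(atz(q,((331+.5)/4-.5+200,(244+.5)/4-.5+110),218).round(1))
E
```

```text
[645.1  87.8 218. ]
[644.3  89.9 218. ]
```

Emit:
drive_tool --increments '[[[0.16, 0.02, 0.4], [0, 0, -0.02]], [[0, 0, 0.6], [0, 0, 0]], [[0, 0, 0.5], [0, 0, 0]], [[0, 0, 0.35], [0, 0, 0]], [[0, 0, 0], [0, 0, 0]]]'

```text
t: 13.83
eef_pos: [643.4, 92.3, 210.5]
tcp_rot: [-3.138, 0.0, 1.494]
ft_force: [-0.0, -0.6, -0.6]
opening: 0.599
```

Emit:
drive_tool --increments '[[[0, 0, 0], [0, 0, 0]]]'

```text
t: 13.92
eef_pos: [644.4, 92.0, 212.9]
tcp_rot: [-3.141, 0.0, 1.494]
ft_force: [1.1, 0.1, 0.7]
opening: 0.604
```

```bash
python3 - <<'E'
from h import *
st(); to(645,88,209,1.49)
q=env.read_camera('side')
cv2.imwrite('pics/s15.png',cv2.resize(q['pixels'][110:260,200:400],None,fx=4,fy=4,interpolation=cv2.INTER_CUBIC))
p=env.read_camera('wrist'); cv2.imwrite('pics/w15.png',p['pixels'])
E
```

```text
t 13.92 pos [644.4  92.  212.9] rot [-3.141  0.     1.494] F [1.1 0.1 0.7] op 0.604 q [ 0.04   0.53   1.492 -0.     1.12   0.117]
units [-0.13  0.03  0.13] rotz 0.05
```

View pics/s15.png

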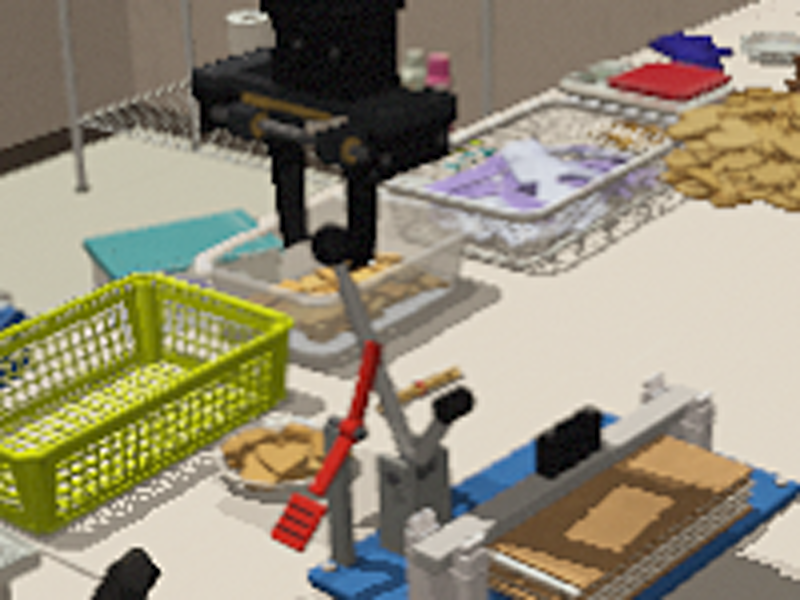

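View pics/w15.png

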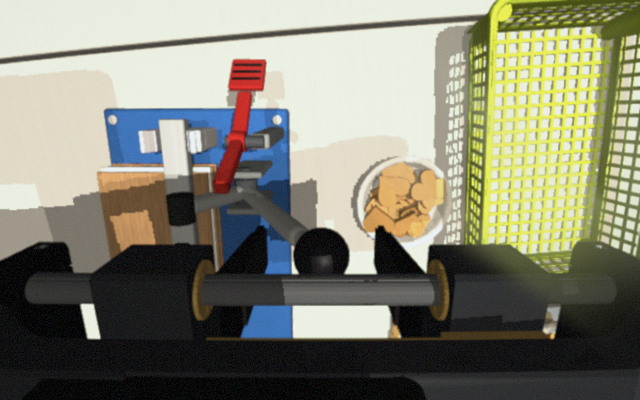

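Emit:
drive_tool --increments '[[[-0.12, 0.03, 0.1], [0, 0, 0.05]], [[0, 0, 0], [0, 0, 0]], [[0, 0, 0], [0, 0, 0]], [[0, 0, 0], [0, 0, 0]], [[0, 0, 0], [0, 0, 0]]]' --jaw -1

```text
t: 14.43
eef_pos: [645.1, 87.5, 210.2]
tcp_rot: [-3.141, 0.0, 1.489]
ft_force: [-4.9, -0.5, -1.0]
opening: 0.306
```

Emit:
drive_tool --increments '[[[0, 0, 0], [0, 0, 0]], [[0, 0, 0], [0, 0, 0]]]'

```text
t: 14.6
eef_pos: [645.0, 87.5, 210.2]
tcp_rot: [-3.141, 0.0, 1.489]
ft_force: [-3.6, -1.4, 2.4]
opening: 0.301
```

```bash
python3 - <<'E'
from h import *
st()
# knob path rel to rest, along clamp x and z
r0=.45
for th in [0,.1,.2,.3,.45,.6,.7,.8,.9,1.0,1.05]:
    a=r0-th; print(th, round(160*(np.sin(a)-np.sin(r0)),1), round(160*(np.cos(a)-np.cos(r0)),1))
E
```

```text
t 14.6 pos [645.   87.5 210.2] rot [-3.141  0.     1.489] F [-3.6 -1.4  2.4] op 0.301 q [ 0.034  0.532  1.496 -0.     1.114  0.115]
0 0.0 0.0
0.1 -14.7 6.2
0.2 -30.0 11.0
0.3 -45.7 14.1
0.45 -69.6 15.9
0.6 -93.5 14.1
0.7 -109.2 11.0
0.8 -124.5 6.2
0.9 -139.2 0.0
1.0 -153.2 -7.7
1.05 -159.9 -12.0
```

Emit:
drive_tool --increments '[[[0, -0.25, -0.11], [0, 0, 0]], [[0, -0.25, -0.1], [0, 0, 0]], [[0, -0.5, -0.16], [0, 0, 0]], [[0, -0.52, -0.1], [0, 0, 0]], [[0, 0, 0], [0, 0, 0]]]'

```text
t: 15.02
eef_pos: [599.4, 91.7, 226.7]
tcp_rot: [3.137, -0.001, 1.49]
ft_force: [0.3, 1.5, 11.0]
opening: 0.303
```

```bash
python3 - <<'E'
from h import *
st()
q=env.read_camera('side')
cv2.imwrite('pics/s16.png',cv2.resize(q['pixels'][110:260,200:400],None,fx=4,fy=4,interpolation=cv2.INTER_CUBIC))
E
```

```text
t 15.02 pos [599.4  91.7 226.7] rot [ 3.137e+00 -1.000e-03  1.490e+00] F [ 0.3  1.5 11. ] op 0.303 q [0.043 0.451 1.595 0.    1.091 0.124]
```

View pics/s16.png

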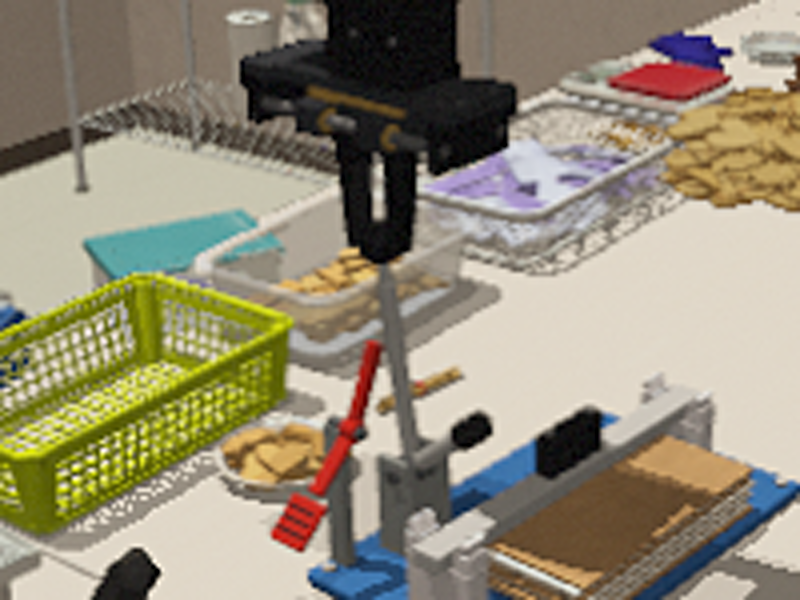

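Lever follows, catch stays open. Continue along the arc.

Emit:
drive_tool --increments '[[[0, -0.4, -0.03], [0, 0, 0]], [[0, -0.4, -0.03], [0, 0, 0]], [[0, -0.4, 0.03], [0, 0, 0]], [[0, -0.4, 0.03], [0, 0, 0]], [[0, 0, 0], [0, 0, 0]]]'

```text
t: 15.48
eef_pos: [551.9, 95.8, 226.0]
tcp_rot: [3.137, -0.001, 1.489]
ft_force: [2.1, 2.7, 9.4]
opening: 0.3
```

Emit:
drive_tool --increments '[[[0, -0.26, 0.05], [0, 0, 0]], [[0, -0.26, 0.05], [0, 0, 0]], [[0, -0.25, 0.08], [0, 0, 0]], [[0, -0.25, 0.08], [0, 0, 0]], [[0, 0, 0], [0, 0, 0]]]'

```text
t: 15.9
eef_pos: [522.0, 98.2, 217.4]
tcp_rot: [3.137, -0.001, 1.489]
ft_force: [4.6, 2.2, 4.1]
opening: 0.302
```

Emit:
drive_tool --increments '[[[0, -0.25, 0.1], [0, 0, 0]], [[0, -0.24, 0.1], [0, 0, 0]], [[0, 0, 0], [0, 0, 0]]]'

```text
t: 16.15
eef_pos: [507.3, 99.3, 211.0]
tcp_rot: [3.138, -0.001, 1.489]
ft_force: [5.2, 1.7, 2.6]
opening: 0.305
```

```bash
python3 - <<'E'
from h import *
st()
q=env.read_camera('side')
cv2.imwrite('pics/s17.png',cv2.resize(q['pixels'][110:260,200:400],None,fx=4,fy=4,interpolation=cv2.INTER_CUBIC))
E
```

```text
t 16.15 pos [507.3  99.3 211. ] rot [ 3.138e+00 -1.000e-03  1.489e+00] F [5.2 1.7 2.6] op 0.305 q [6.500e-02 3.410e-01 1.828e+00 1.000e-03 9.690e-01 1.470e-01]
```

View pics/s17.png

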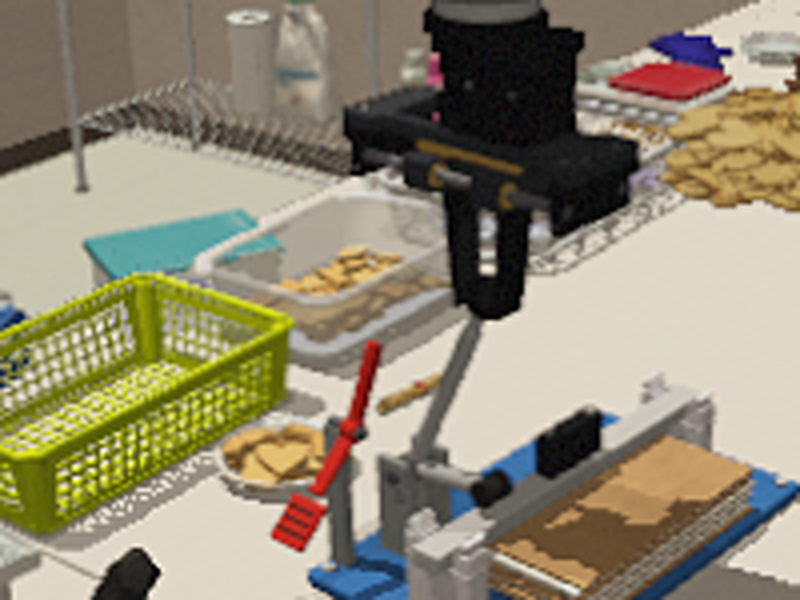

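Emit:
drive_tool --increments '[[[0, -0.16, 0.08], [0, 0, 0]], [[0, -0.16, 0.09], [0, 0, 0]], [[0, -0.1, 0.06], [0, 0, 0]], [[0, 0, 0], [0, 0, 0]]]'

```text
t: 16.53
eef_pos: [495.9, 100.3, 204.5]
tcp_rot: [3.136, -0.001, 1.489]
ft_force: [8.0, 2.5, 2.1]
opening: 0.303
```

Emit:
drive_tool --increments '[[[0, -0.05, 0.03], [0, 0, 0]], [[0, -0.05, 0.03], [0, 0, 0]], [[0, 0, 0], [0, 0, 0]], [[0, 0, 0], [0, 0, 0]]]'

```text
t: 16.87
eef_pos: [493.5, 100.5, 202.8]
tcp_rot: [3.135, -0.001, 1.489]
ft_force: [8.5, 1.9, 2.0]
opening: 0.298
```

Emit:
drive_tool --increments '[[[0, -0.05, 0.03], [0, 0, 0]], [[0, -0.05, 0.03], [0, 0, 0]], [[0, 0, 0], [0, 0, 0]], [[0, 0, 0], [0, 0, 0]]]'

```text
t: 17.2
eef_pos: [491.6, 100.7, 201.8]
tcp_rot: [3.132, -0.002, 1.489]
ft_force: [10.4, 1.2, 6.9]
opening: 0.3
```

```bash
python3 - <<'E'
from h import *
st()
q=env.read_camera('side')
cv2.imwrite('pics/s18.png',cv2.resize(q['pixels'][150:270,260:400],None,fx=5,fy=5,interpolation=cv2.INTER_CUBIC))
E
```

```text
t 17.2 pos [491.6 100.7 201.8] rot [ 3.132e+00 -2.000e-03  1.489e+00] F [10.4  1.2  6.9] op 0.3 q [0.07  0.329 1.877 0.    0.927 0.152]
```

View pics/s18.png

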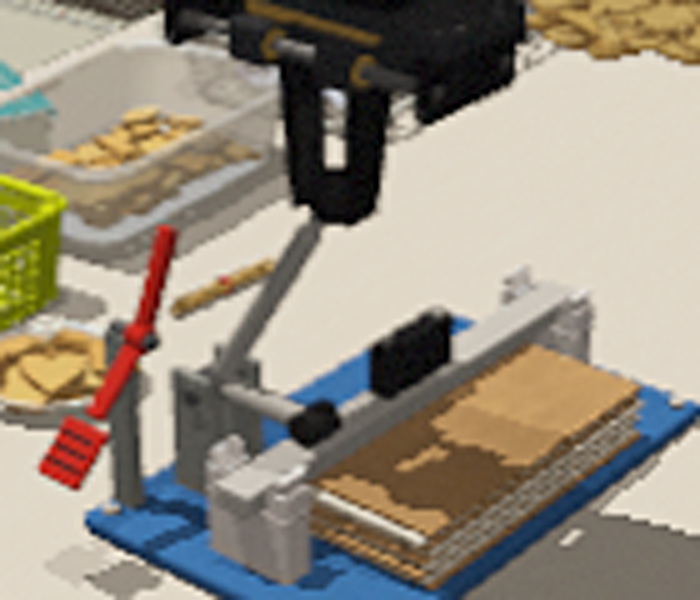

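Emit:
drive_tool --increments '[[[0, -0.05, 0.02], [0, 0, 0]], [[0, 0, 0], [0, 0, 0]], [[0, 0, 0], [0, 0, 0]], [[0, 0, 0], [0, 0, 0]]]'

```text
t: 17.58
eef_pos: [491.3, 100.7, 201.7]
tcp_rot: [3.129, -0.002, 1.489]
ft_force: [15.8, 1.3, 9.1]
opening: 0.3
```

Emit:
drive_tool --increments '[[[0, 0.02, -0.01], [0, 0, 0]], [[0, 0, 0], [0, 0, 0]], [[0, 0, 0], [0, 0, 0]], [[0, 0, 0], [0, 0, 0]]]'

```text
t: 17.92
eef_pos: [491.4, 100.7, 201.7]
tcp_rot: [3.131, -0.002, 1.489]
ft_force: [13.7, 0.8, 7.1]
opening: 0.301
```

```bash
python3 - <<'E'
from h import *
st()
q=env.read_camera('side')
cv2.imwrite('pics/s19.png',cv2.resize(q['pixels'][150:270,260:400],None,fx=5,fy=5,interpolation=cv2.INTER_CUBIC))
p=env.read_camera('wrist'); cv2.imwrite('pics/w19.png',p['pixels'])
E
```

```text
t 17.92 pos [491.4 100.7 201.7] rot [ 3.131e+00 -2.000e-03  1.489e+00] F [13.7  0.8  7.1] op 0.301 q [ 0.07   0.328  1.878 -0.     0.924  0.152]
```

View pics/s19.png

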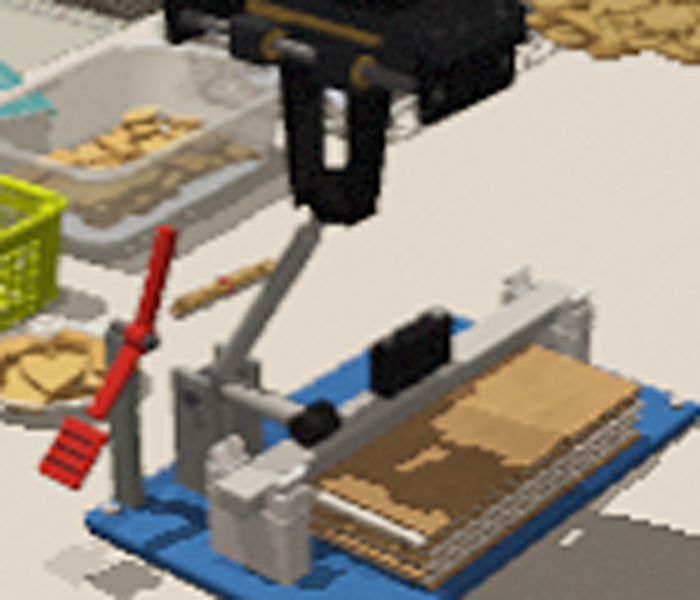

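View pics/w19.png

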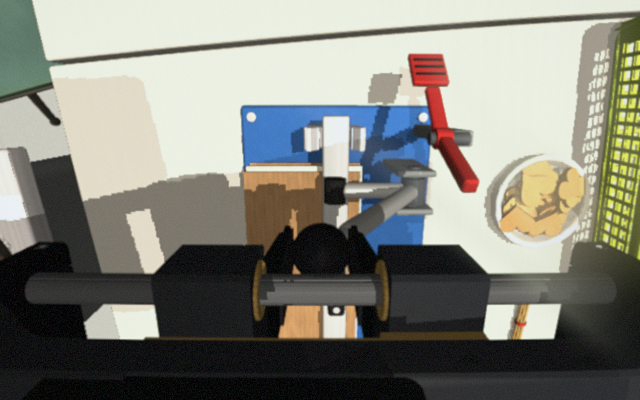

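```bash
python3 - <<'E'
from h import *
st(); print(env.job_done()); st()
E
```

```text
t 18.02 pos [491.4 100.7 201.7] rot [ 3.131e+00 -2.000e-03  1.489e+00] F [13.1  1.9  7.1] op 0.3 q [ 0.07   0.328  1.878 -0.     0.924  0.152]
the job is handed in; nothing more can be done
None
the job is handed in; nothing more can be done
```

The cartons are clamped and the job was handed in at about 18 s, with the gripper still holding the lever.

- **Bar:** I laid it grip up in both notches and let go of it. It touched down where the seat height predicted, and the camera pictures show it flat and about centred. Position estimates along its length disagreed by 2–4 mm, so its centring is good only to that.
- **Catch:** I pressed the paddle down to its stop, which pushed back with about 24 N. Later pictures show it still fully open.
- **Lever:** I pinched the knob and pulled it about 153 mm towards the front, until the foot met the bar. It briefly reached about 18 N, so I eased off to about 15 N, inside the 12–16 N range. In the last pictures the foot sits on the bar.
- **Bystanders:** The dish and the ties look untouched in the last pictures. The cup is out of view there, but the arm never went near it. It was standing when last seen, after the catch was opened.

No check failed, and the hand-in gave no verdict.

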